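# Hold the lock box open with its key

### The job

Take the key with the rectangular head out of the wooden stand, put it into the lock on the lid of the grey steel box and work it down past the sticky pins until it is fully home. Then turn it a quarter turn clockwise (seen from above) and finish still gripping the key and holding it turned against the lock's spring, so that the latch bolt stays drawn back. Leave the round-headed key in the stand and do not disturb the jars, the salt shaker or the mug.

Things in the scene. Friction and masses are not known exactly. Their poses are not given: they have to be found in the camera images.
- box_key_bow (a point): The right key: centre of its black rectangular head, 36 mm wide (its y) x 10 mm thick (its x, flat faces to pinch) x 34 mm tall (z, up). It stands blade down in the stand, 40 g. Below this point: head to 17 mm, narrow neck, then a 22 x 9 mm shoulder with its underside 29 mm down. Same either way round (half turn about z).
- box_key_tip (a point): Tip of the right key's blade, 63 mm below the head's centre. The steel blade is 14 mm wide (y) x 5 mm thick (x) and 34 mm long from shoulder to tip; its edges and tip are rounded (2.5 mm radius).
- other_key_bow (a point): A key for another lock, to be left in the stand: same sizes, but its black head is a round disc of 34 mm diameter, 10 mm thick; the point is the centre of the head, axes as for the right key.
- key_stand: Dark wooden block, 50 (x) x 130 (y) x 42 mm high with a 62 x 142 mm foot, fixed; origin at the centre of its underside. The keys stand in slots at y = +32 and -32 mm, either one in either slot, flat faces of the heads towards its +-x; shoulders rest on its top, blades 34 mm deep: lift straight up 40 mm to free one.
- lock_box: Grey steel box with a key lock in the lid, 112 (x) x 152 (y) x 74 mm high, fixed; origin at the centre of its underside, front towards its -x. On the front, under the lid, a small steel bolt slides as the lock turns. The lock axis is vertical, 22 mm in front (its -x) of the middle of the lid.
- lock_mouth (a point): Centre of the keyway's mouth, on top of the lock's brass plug, 78 mm above the stove top, level with the steel ring (41 mm across) round it; z up, turns with the plug. The keyway is a slot 16.4 mm long (y) x 6.6 mm wide (x), straight down, 38 mm deep. With the key fully home its shoulder sits on the plug and its head's centre is 29 mm above this point.
- keyway_pins (a point): Point on the keyway's axis, 16 mm down, between two sticky pins that stick 3.8 mm into the slot: at its +y end 12 mm below the mouth, at its -y end 21 mm below. A straight push jams on them, even at 30 N. When caught, ease off, shift the key 1 mm or more along y to one side (5 to 10 N sideways), press down again (about 10 N), and so on from side to side; pins stay where pushed (3 N).
- lock_plug (a joint): Turn of the lock plug, rad: 0 at rest, grows clockwise seen from above, stop at 1.65. A spring drives it back to 0 (0.03 N m at rest, 0.1 N m at a quarter turn), so it must be held. The key has about 0.1 rad of play in the keyway, so the key must turn a little farther than the plug.
- salt_shaker: Bystander: salt shaker, 44 mm across, 90 mm tall, origin at the centre of its underside.
- spice_jar: Bystander: spice jar with dark cap, 44 mm across, 96 mm tall, origin at the centre of its underside.
- mug: Bystander: two-tone mug, 78 mm across without handle, 101 mm tall, origin at its underside.
- jam_jar: Bystander: jam jar, 64 x 69 mm across, 88 mm tall, origin at the centre of its underside.

How it is judged:
On the way:
1. the rectangular-headed key is fully home in the lock, before the lock is turned (z of box_key_bow in the frame of lock_mouth below 0.032 m and horizontal distance between box_key_bow and lock_mouth below 0.006 m and value of joint lock_plug below 0.4 rad), for 0.1 s.
At the end, for the whole second after the job is handed in: The rectangular-headed key is home in the lock (within 4 mm of its seat, upright, centred), the plug is held at a quarter turn clockwise (at least 1.25 rad) by the fingers gripping the key, and the round-headed key stands in the stand (value of joint lock_plug above 1.25 rad and z of box_key_bow in the frame of lock_mouth below 0.033 m and horizontal distance between box_key_bow and lock_mouth below 0.006 m and angle between the z axis of box_key_bow and the z axis of lock_mouth, either way round below 0.15 rad and contact force between the fingers and box_key above 2 N and distance between other_key_bow and key_stand below 0.095 m and angle between other_key_bow's own z axis and vertical below 0.2 rad); the arm keeps its last pose, push and grip.
It fails at once if the round-headed key is pulled out or knocked (distance of other_key_bow from where it was at the start of the episode above 0.015 m).
It fails at once if a bystander is knocked about (distance of any of salt_shaker, spice_jar, mug, jam_jar from where it was at the start of the episode above 0.02 m).
It also fails if it takes over 45 s, if anything falls off the work surface, if the arm or the gripper's body presses on something with over 40 N, if the wrist force passes 120 N, or if a joint passes its speed limit or range.

### The arm

A 6-joint arm with a two-finger parallel gripper is mounted at the origin on a cart in front of the work surface, level with it; the furniture and walls round the work are solid. World frame = base frame: x ahead of the robot, y to its left, z up, the work surface at z = 0. Lengths are in m, angles in rad, forces in N, time in s.
With the tool pointing down it reaches from about 0.225 to 0.725 m from the base axis. Payload 3.1 kg.
Tool frame: the origin (TCP) lies at the very end of the fingers, on their centre line; the grasp point (between the pads) lies 19 mm behind it; z points along the fingers, y is the line along which they close (so a half turn about z gives the same grasp; the last joint's range is limited). The gripper opens to 85 mm and grips with 20 to 120 N. Pads are 22 mm wide; open, the fingers measure 114 mm over their backs; the gripper's body (76 mm by 85 mm) begins 54 mm behind the grasp point. The pads swing forward as they close: fully open they stand 13 mm farther back than shut.
Start: joints at [-1.252, 0.048, 0.099, 1.622, 0, 1.443], TCP at [0.227, -0.473, 0.231] pointing down, gripper open.
Joint ranges: [-2.91, 2.91], [-0.99, 1.94], [-1.21, 1.42], [-2.12, 2.29], [-1.49, 1.47], [-3.14, 3.14]. Speed limits (rad/s): [2.79, 2.79, 3.14, 3.14, 3.14, 3.14].

### API

Orientations are given as a unit quaternion [x, y, z, w].
In Python, from workcell import status, eyes, order gives the robot as it stands.
- The arm moves only by the tool servo_tool, never from a script. Its argument "deltas" is a list that holds one entry, the list of rows, each a list of 5 numbers: the shift along the world's x, y, z in cm, then the turn about the world's z in rad, then the finger opening in cm, from 0 to 8.54. A call has 1 to 5 rows; each row shifts and turns the commanded pose from where the row before left it; what a row does not reach is not made up. A row lasts 1/12 s, in which the tool goes at most 41.7 mm and 7.16 degrees, less where a joint would pass 70% of its speed; a pose out of reach is approached as far as the arm can. A call with a gripper value outside its range is refused whole. The fingers move at their own pace and stop on an object; "squeeze" is the grip in N (left out, the last holds). Time passes only in rows, so rows that do not move let the fingers close. It gives the time, the measured TCP pose, the force, the opening and the grip force at its end, in the units of the state.
- status.sense(): the state, without advancing time (a new reading comes with each control period).
- eyes.grab_frame(name): name is "side" or "top"; returns the picture (480x640x3 uint8, red, green, blue); there is no depth.
- eyes.camera_info(name): a dict with "fx", "fy", "cx", "cy" (pixels), "view" (4x4, takes a point from world to camera coordinates). Camera axes: x right, y up, looking along -z (the intrinsics and any distortion apply to the point x, -y, -z); pixel columns grow to the right and rows downward; lengths in m; the calibration is good to about 2 mm. A picture is of the moment at which its call begins. camera_info takes no time and is no camera call.
- order.finish_job(): hands the job in; it is judged then, once.
The state is a dict: "clock": time; "joint_pos": joint angles; "qd": joint speeds; "effort": joint torques, N m; "position": TCP position; "ee_rot": TCP orientation; "contact_force": force on the tool from outside, world axes, zero at the start; "ft_torque": the same for the moment, N m; "gripper_width": finger opening in m; "finger_force": force on a finger pad.
Only numpy, scipy, OpenCV 4.12 (cv2) and the standard library are available. Lean on these libraries where they do the work, as an engineer would, in place of code of your own. Each camera call takes 0.05 s, during which the arm holds its last target. There are 200 camera calls.

## Working session

There is one attempt and no reset: what is moved stays moved. The work goes in short steps, Python scripts to look and compute and a tool call to move; the robot and the scene stay as the last step left them, time stands still between calls to the robot, and variables do not carry over. Pictures are saved under pics/ and viewed, at most 10 in all, crops included, and the job is handed in when it is done.

Besides the shell and the picture viewer there is one more tool, called after "Request:" as name([rows], argument=value, ...), one row to a line, values as JSON. servo_tool: Moves the arm, as the interface text tells. Its arguments: {"type":"object","properties":{"deltas":{"type":"array","items":{"type":"array","items":{"type":"array","items":{"type":"number"}}}},"squeeze":{"type":"number"}},"required":["deltas"]}

```bash
mkdir -p pics; ls; cat > h.py <<'E'
import numpy as np,cv2
from workcell import status,eyes,order
def info(n):
    c=eyes.camera_info(n);return c
def ray(n,u,v):
    c=info(n);V=np.array(c["view"]);R=V[:3,:3];t=V[:3,3]
    K=np.array([[c["fx"],0,c["cx"]],[0,c["fy"],c["cy"]],[0,0,1.]])
    d=np.array(c.get("dist",c.get("distortion",np.zeros(5))),float)
    p=cv2.undistortPoints(np.array([[[u,v]]],float),K,d)[0,0]
    return -R.T@t,R.T@np.array([p[0],-p[1],-1.])
def onz(n,u,v,z):
    o,d=ray(n,u,v);return o+d*(z-o[2])/d[2]
def tri(a,b):
    o1,d1=ray(*a);o2,d2=ray(*b)
    s=np.linalg.lstsq(np.c_[d1,-d2],o2-o1,rcond=None)[0]
    p,q=o1+s[0]*d1,o2+s[1]*d2
    return (p+q)/2,np.linalg.norm(p-q)
def shot(n,name):
    im=np.ascontiguousarray(eyes.grab_frame(n)[:,:,::-1]);cv2.imwrite("pics/"+name,im);return im
E
python3 - <<'E'
from h import *
print(status.sense())
for n in("side","top"):
    print(eyes.camera_info(n)); shot(n,n+"0.png")
E
```

```text
pics
{'clock': 0.0, 'joint_pos': array([-1.25184143e+00,  4.87372524e-02,  9.75581502e-02,  1.62199034e+00,
        1.47861579e-06,  1.44302585e+00]), 'qd': array([ 0.00022898, -0.00050832,  0.00098615,  0.0004482 , -0.00189133,
        0.00071713]), 'effort': array([ 1.97505537e-04, -3.38784420e+01,  3.20014071e+01,  2.04658974e-02,
       -3.81847394e-05, -1.75833961e-06]), 'position': array([ 0.2266145 , -0.47288445,  0.23010428]), 'ee_rot': array([ 9.75157410e-01,  2.21509860e-01, -1.12516958e-04, -1.18120986e-03]), 'contact_force': array([-0.15129585, -0.05782534, -0.39761847]), 'ft_torque': array([ 0.044682  , -0.00832443, -0.00391514]), 'finger_force': 0.0, 'gripper_width': 0.08541321245452516}
{'fx': 617.196419784307, 'fy': 617.196419784307, 'cx': 316.8278013457116, 'cy': 251.81293895152484, 'view': array([[-0.83279552, -0.55351983,  0.00821172,  0.49645809],
       [ 0.34615877, -0.50912089,  0.78801651, -0.24790761],
       [-0.43200201,  0.65909918,  0.61559934, -0.94812832],
       [ 0.        ,  0.        ,  0.        ,  1.        ]])}
{'fx': 597.1638130213796, 'fy': 597.1638130213796, 'cx': 324.0599832786099, 'cy': 246.23358258772305, 'view': array([[ 1.62077063e-02, -9.99860726e-01,  3.97976236e-03,
        -3.32769307e-04],
       [ 9.73883627e-01,  1.66878961e-02,  2.26433643e-01,
        -5.84756164e-01],
       [-2.26468521e-01,  2.05855406e-04,  9.74018463e-01,
        -1.14961889e+00],
       [ 0.00000000e+00,  0.00000000e+00,  0.00000000e+00,
         1.00000000e+00]])}
```

View pics/side0.png

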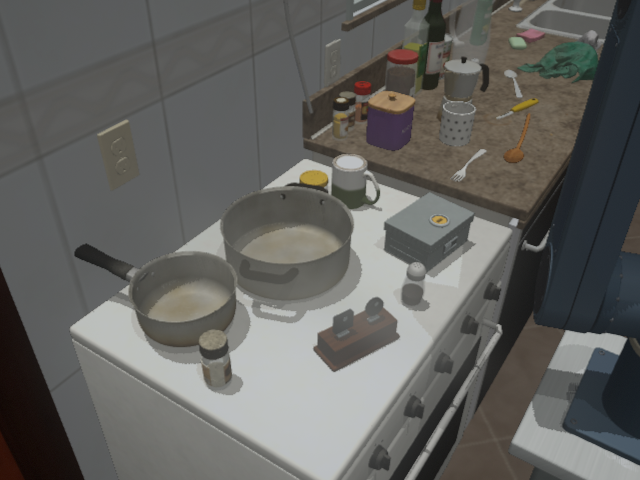

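View pics/top0.png

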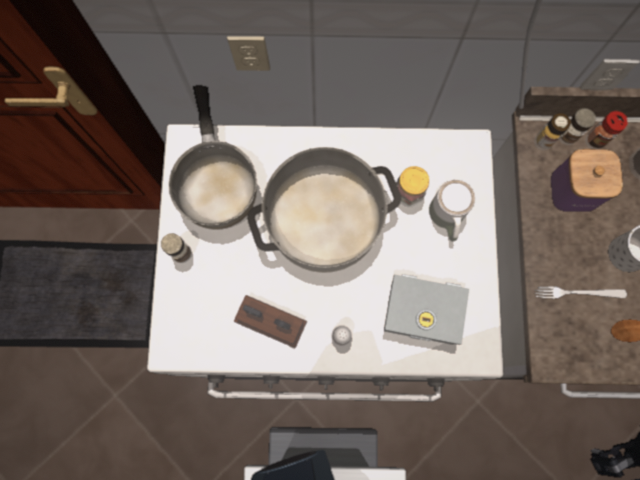

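The side view shows the square head at about (344,322) and the round head at (374,308). The box's lock is at (439,220). In the top view the stand is at (270,321), the lock at (426,319) and the salt shaker at (342,335). I'll zoom in on the stand and the lock.

```bash
python3 - <<'E'
from h import *
s=cv2.imread("pics/side0.png");t=cv2.imread("pics/top0.png")
f=lambda im,x,y,w,h,k:cv2.resize(im[y:y+h,x:x+w],None,fx=k,fy=k,interpolation=cv2.INTER_CUBIC)
a=np.hstack([f(s,310,290,100,75,4),f(s,380,190,100,75,4)])
b=np.hstack([f(t,225,285,100,75,4),f(t,380,270,100,75,4)])
cv2.imwrite("pics/crop0.png",np.vstack([a,b]))
for n,u,v,z in[("top",253,311,.085),("top",282,323,.085),("top",426,319,.078),("top",342,335,.09),("top",270,321,.042)]:print(onz(n,u,v,z).round(3))
for a,b in[((344,322),(253,311)),((374,308),(282,323)),((439,220),(426,319))]:
    print(tri(("side",*a),("top",*b)))
E
```

```text
[0.448 0.146 0.085]
[0.426 0.089 0.085]
[ 0.439 -0.193  0.078]
[ 0.404 -0.028  0.09 ]
[0.434 0.116 0.042]
(array([0.44811771, 0.14744358, 0.06906842]), np.float64(0.003915045421261897))
(array([0.42529273, 0.08929795, 0.06699619]), np.float64(0.004469289434910465))
(array([ 0.43774901, -0.19370489,  0.07711325]), np.float64(0.002477165886174852))
```

View pics/crop0.png

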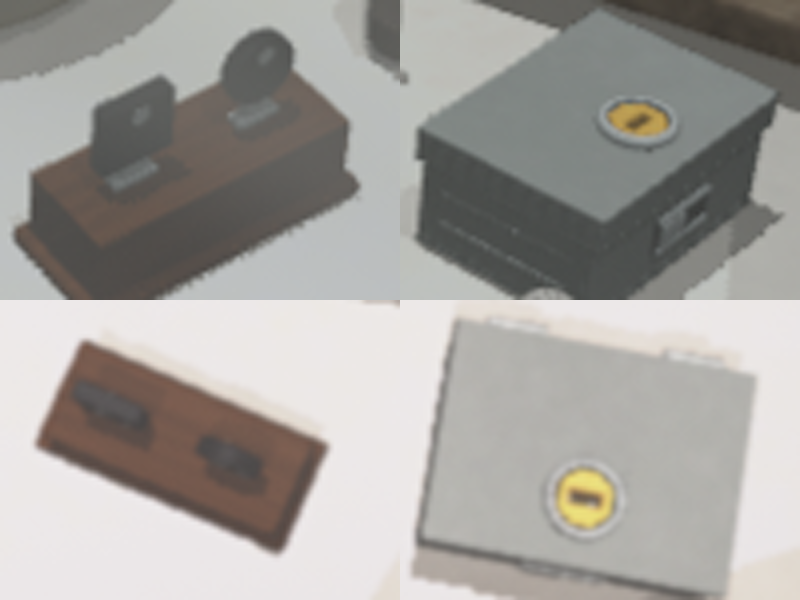

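The square head is the left key in both views (side 343,321; top 253,311). The lock's slot is visible, at side (439.5,221) and top (426,319.5). Next I'll measure with masks.

```bash
cat >> h.py <<'E'
def blob(m,x,y,w,h):
    q=np.zeros(m.shape[:2],np.uint8);q[y:y+h,x:x+w]=m[y:y+h,x:x+w]
    n,l,s,c=cv2.connectedComponentsWithStats(q.astype(np.uint8));i=1+np.argmax(s[1:,4]);return (l==i).astype(np.uint8),c[i],s[i]
def rectz(n,m,z):
    c=max(cv2.findContours(m,cv2.RETR_EXTERNAL,cv2.CHAIN_APPROX_NONE)[0],key=len)[:,0]
    P=np.array([onz(n,u,v,z)[:2] for u,v in c],np.float32)
    r=cv2.minAreaRect(P*1000);return r
E
python3 - <<'E'
from h import *
I={n:cv2.imread(f"pics/{n}0.png") for n in("side","top")}
H={n:cv2.cvtColor(I[n],cv2.COLOR_BGR2HSV) for n in I}
brass={n:cv2.inRange(H[n],(15,100,90),(35,255,255)) for n in H}
b1,c1,s1=blob(brass["side"],420,205,40,30);b2,c2,s2=blob(brass["top"],410,305,35,30)
hull=lambda b:(lambda r:r[0])(cv2.minAreaRect(cv2.findNonZero(b)))
print("brass",hull(b1),s1,hull(b2),s2,tri(("side",*hull(b1)),("top",*hull(b2))))
lo=cv2.inRange(H["top"],(0,0,0),(180,60,185)); lb,c,s=blob(lo,378,265,100,85);print("box",s,rectz("top",lb,.074))
br=cv2.inRange(H["top"],(0,80,0),(12,255,170))|cv2.inRange(H["top"],(170,80,0),(180,255,170))
sb,c,s=blob(br,225,285,90,70);print("stand",s,rectz("top",sb,.042))
for n,x,y,w,h in[("top",240,300,25,20),("top",270,312,25,20),("side",330,305,25,30),("side",362,292,25,25)]:
    d=cv2.inRange(H[n],(0,0,0),(180,70,95));b,c,s=blob(d,x,y,w,h);print(n,s,c,hull(b),H[n][int(c[1]),int(c[0])])
print(H["top"][311,253],H["top"][325,250])
E
```

```text
brass (439.0, 219.5) [432 216  15   8  87] (426.0, 319.5) [420 313  13  14 127] (array([ 0.43714175, -0.19324617,  0.07867541]), np.float64(0.001337696515173899))
box [ 384  275   84   75 4769] ((450.3157653808594, -192.728271484375), (152.8009033203125, 131.7897186279297), 80.1647720336914)
stand [235 296  67  46 911] ((435.68988037109375, 119.7054443359375), (125.10911560058594, 53.10354995727539), 67.86296081542969)
top [243 305  20  15 173] [253.02312139 312.71676301] (252.72189331054688, 312.96746826171875) [173  11  89]
top [274 319  17  13 144] [282.32638889 325.41666667] (282.1034240722656, 325.7413635253906) [ 0  9 85]
side [332 314  21  21 288] [341.67013889 323.51041667] (342.0, 324.0) [50  9 89]
side [367 298  16  15 127] [375.51181102 304.71653543] (375.5, 305.0) [ 70   7 110]
[173  11  92] [ 8 65 98]
```

Request:
servo_tool([
  [[1.3,4.0,0,0.12,8.54],[1.3,4.0,0,0.12,6],[1.3,4.0,0,0.12,5],[1.3,4.0,0,0.12,5],[1.3,4.0,0,0.12,5]],
], squeeze=60)

```text
clock: 0.52
position: [0.2911, -0.2734, 0.2306]
ee_rot: [0.865, 0.502, 0.0, -0.001]
contact_force: [0.9, 0.7, 0.1]
gripper_width: 0.0499
finger_force: 0.0
```

Lock mouth is at about (0.437, -0.193, 0.078), which fits the 78 mm given. Box yaw is about -0.172. The stand's yaw is about -0.386, and the square key is at about (0.448, 0.148). The key spacing comes out near 63 mm against the 64 mm given, so the measurements agree.

Request:
servo_tool([
  [[1.4,3.8,0,0.03,5],[1.4,3.8,0,0.03,5],[1.4,3.8,0,0.03,5],[1.4,3.8,0,0.03,5],[1.4,3.8,0,0.013,5]],
])

```text
clock: 0.93
position: [0.3612, -0.0834, 0.231]
ee_rot: [0.831, 0.557, 0.0, 0.0]
contact_force: [0.9, 0.6, -0.2]
gripper_width: 0.0503
finger_force: 0.0
```

Request:
servo_tool([
  [[1.4,3.8,0,0,4.5],[1.4,3.8,-0.5,0,4],[1.4,3.8,-0.5,0,3.5],[1.4,3.8,-0.5,0,3.5],[1.4,3.8,-0.5,0,3.5]],
])

```text
clock: 1.35
position: [0.4312, 0.1069, 0.2108]
ee_rot: [0.831, 0.557, -0.0, 0.0]
contact_force: [0.8, -0.5, -0.5]
gripper_width: 0.0348
finger_force: 0.0
```

Request:
servo_tool([
  [[1.7,4.0,-2,0,3.5],[0,0,-3,0,3.5],[0,0,-2,0,3.5],[0,0,0,0,3.5]],
])

```text
clock: 1.68
position: [0.442, 0.1398, 0.1379]
ee_rot: [0.83, 0.557, -0.005, -0.002]
contact_force: [-1.2, -0.1, -1.5]
gripper_width: 0.0348
finger_force: 0.0
```

```bash
python3 - <<'E'
from h import *
print(status.sense()["position"],status.sense()["joint_pos"])
s=shot("side","side1.png");t=shot("top","top1.png")
f=lambda im,x,y,w,h,k:cv2.resize(im[y:y+h,x:x+w],None,fx=k,fy=k,interpolation=cv2.INTER_CUBIC)
cv2.imwrite("pics/crop1.png",np.hstack([f(s,290,230,130,150,3),f(t,205,240,130,150,3)]))
E
```

```text
[0.44200771 0.13982055 0.1379435 ] [ 1.61588683e-01 -1.00405818e-01 -2.31629532e-01  1.45088082e+00
 -4.41723118e-05  2.12127909e+00]
```

View pics/crop1.png

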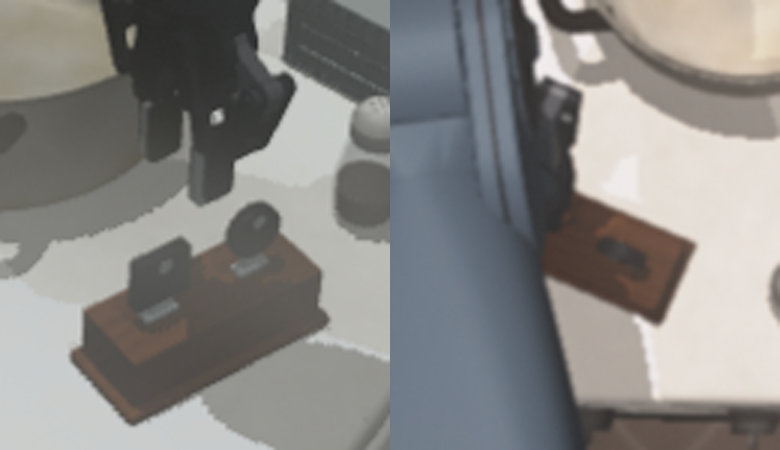

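The crops show the open fingers above the right side of the square head, with the head at (342,321) in full side-image pixels. The last row was cut short, so I still need +0.6 cm in x and +0.8 cm in y. I'll shift, descend and grip.

Request:
servo_tool([
  [[0.6,0.8,0,0,3.5],[0,0,-2,0,3.5],[0,0,-2,0,3.5],[0,0,-2,0,3.5],[0,0,-1.2,0,3.5]],
])

```text
clock: 2.2
position: [0.4532, 0.1476, 0.0722]
ee_rot: [0.831, 0.556, 0.001, 0.0]
contact_force: [-0.3, 0.7, -0.4]
gripper_width: 0.0351
finger_force: 0.0
```

Request:
servo_tool([
  [[0,0,-1.1,0,3.5],[0,0,0,0,3.5],[0,0,0,0,3.5]],
])

```text
clock: 2.45
position: [0.4525, 0.1475, 0.0614]
ee_rot: [0.831, 0.556, 0.0, 0.0]
contact_force: [-1.1, 0.5, 0.5]
gripper_width: 0.0353
finger_force: 0.0
```

```bash
python3 - <<'E'
from h import *
x=status.sense();print(x["position"],x["contact_force"])
s=shot("side","side2.png")
cv2.imwrite("pics/crop2.png",cv2.resize(s[250:370,290:420],None,fx=4,fy=4,interpolation=cv2.INTER_CUBIC))
E
```

```text
[0.45245199 0.14748061 0.06143442] [-1.11452347  0.47246111  0.5035122 ]
```

View pics/crop2.png

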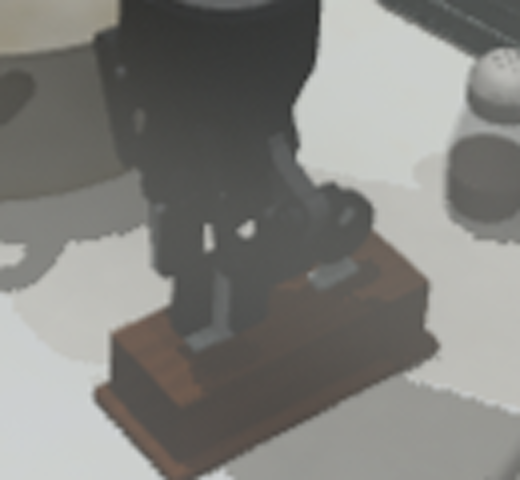

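The fingers straddle the rectangular head (crop about 175–270, 260–340) and the round key is clear at (340,215). I'll take out the 4 mm x offset, lower a little and close.

Request:
servo_tool([
  [[-0.4,0.1,-0.5,0,3.5],[0,0,0,0,3.5],[0,0,0,0,1.5],[0,0,0,0,0.5],[0,0,0,0,0.5]],
], squeeze=80)

```text
clock: 2.92
position: [0.4484, 0.1486, 0.0564]
ee_rot: [0.831, 0.556, 0.0, 0.0]
contact_force: [0.1, 0.2, 1.1]
gripper_width: 0.009
finger_force: 77.9
```

Request:
servo_tool([
  [[0,0,0,0,0.5],[0,0,0,0,0.5],[0,0,0,0,0.5],[0,0,0,0,0.5]],
])

```text
clock: 3.25
position: [0.4484, 0.1486, 0.0564]
ee_rot: [0.831, 0.556, 0.0, 0.0]
contact_force: [-1.1, 0.6, 2.8]
gripper_width: 0.0088
finger_force: 78.0
```

Request:
servo_tool([
  [[0,0,1,0,0.5],[0,0,2,0,0.5],[0,0,3,0,0.5],[0,0,3,0,0.5],[0,0,3,0,0.5]],
])

```text
clock: 3.67
position: [0.4472, 0.1484, 0.177]
ee_rot: [0.831, 0.556, -0.001, -0.0]
contact_force: [0.8, -0.1, -0.3]
gripper_width: 0.009
finger_force: 79.8
```

Request:
servo_tool([
  [[0,-2,1,0,0.5],[-0.1,-3.8,0,0.05,0.5],[-0.1,-3.8,0,0.05,0.5],[-0.2,-3.8,0,0.05,0.5],[-0.2,-3.8,0,0.064,0.5]],
])

```text
clock: 4.08
position: [0.4415, -0.0248, 0.1865]
ee_rot: [0.766, 0.643, 0.0, 0.0]
contact_force: [1.2, -0.6, -0.9]
gripper_width: 0.0088
finger_force: 79.7
```

Request:
servo_tool([
  [[-0.1,-3.8,0,0,0.5],[-0.1,-3.8,0,0,0.5],[-0.1,-3.8,0,0,0.5],[-0.2,-3.7,0,0,0.5],[0,-1.8,-1,0,0.5]],
])

```text
clock: 4.5
position: [0.4373, -0.197, 0.1781]
ee_rot: [0.768, 0.64, -0.0, 0.002]
contact_force: [1.1, 0.2, -0.2]
gripper_width: 0.0094
finger_force: 79.7
```

Request:
servo_tool([
  [[0,0,-2,0,0.5],[0,0,-1,0,0.5],[0,0,0,0,0.5],[0,0,0,0,0.5]],
])

```text
clock: 4.83
position: [0.4362, -0.1915, 0.1452]
ee_rot: [0.767, 0.642, -0.0, -0.001]
contact_force: [0.4, -0.2, -0.4]
gripper_width: 0.0089
finger_force: 79.7
```

```bash
python3 - <<'E'
from h import *
x=status.sense();print(x["position"],x["contact_force"],x["ee_rot"],x["joint_pos"])
s=shot("side","side3.png");t=shot("top","top3.png")
f=lambda im,x,y,w,h,k:cv2.resize(im[y:y+h,x:x+w],None,fx=k,fy=k,interpolation=cv2.INTER_CUBIC)
cv2.imwrite("pics/crop3.png",np.hstack([f(s,390,160,80,120,5),f(t,380,260,80,120,5)]))
E
```

```text
[ 0.43624256 -0.19146419  0.14524138] [ 0.44419118 -0.21477826 -0.39968119] [ 7.66601396e-01  6.42121860e-01 -3.12138833e-04 -1.31086543e-03] [-5.54624045e-01 -7.78965140e-02 -1.96101729e-01  1.45527638e+00
  2.29191561e-04  1.19244089e+00]
```

View pics/crop3.png

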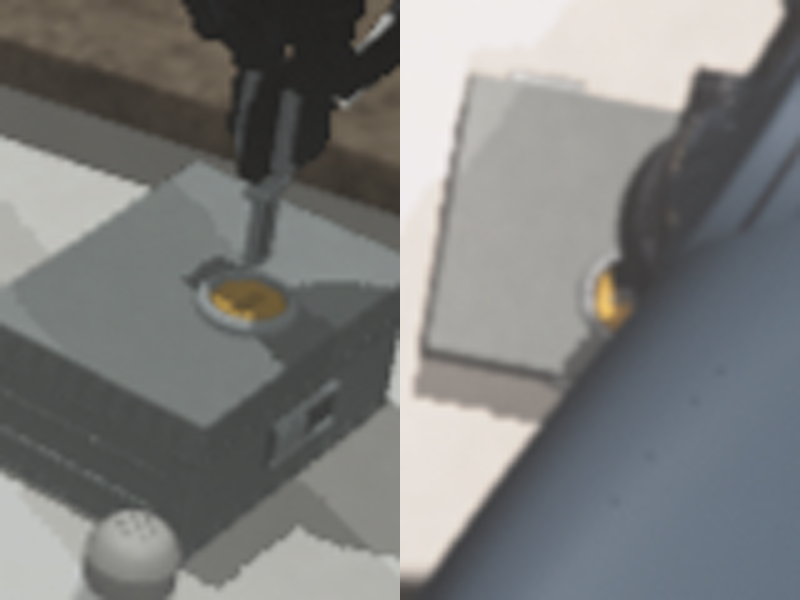

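The side crop shows the key held upright, with its tip at crop (258,263), which is full (441.6,212.6). It hangs just above and behind the slot, at full (439.5,220). Next I'll compute the tip's xy against the slot.

```bash
python3 - <<'E'
from h import *
def px(n,p):
    c=info(n);V=np.array(c["view"]);q=V[:3,:3]@np.array(p)+V[:3,3];return np.array([c["cx"]-c["fx"]*q[0]/q[2],c["cy"]+c["fy"]*q[1]/q[2]])
s=cv2.imread("pics/side3.png");g=cv2.cvtColor(s,cv2.COLOR_BGR2GRAY)
print(g[198:217,434:452])
s0=cv2.cvtColor(cv2.imread("pics/side0.png"),cv2.COLOR_BGR2GRAY);print(s0[213:229,430:450])
t0=cv2.cvtColor(cv2.imread("pics/top0.png"),cv2.COLOR_BGR2GRAY);print(t0[312:328,418:436])
print("exp tip px",px("side",(.4362,-.1915,.0968)),"exp slot px",px("side",(.437,-.193,.078)),px("top",(.437,-.193,.078)))
for u,v in[(441.6,212.6),(441.6,213.5)]:print(onz("side",u,v,.0968))
for u,v in[(439.5,220.5),(439.5,220)]:print(onz("side",u,v,.078))
E
```

```text
[[137 138 137 137 116  95  92  93  91  91  86  82  85  94  96  96  96  95]
 [136 136 136 136 123 100  87  87  91  92  81  86  94  96  96  96  96  96]
 [136 136 136 136 134 128  97  80  83  75  76  90 118 114  99  96  97  97]
 [136 136 136 136 137 137 103  81  82  64  73  92 126 131 128 112  99  97]
 [136 135 136 136 136 130 100  82  78  64  74 106 130 136 136 131 128 126]
 [136 136 135 136 136 128  99  82  76  64  75 113 133 137 136 137 136 137]
 [137 136 136 136 137 121  93  82  74  66  76 122 138 138 138 138 138 138]
 [136 136 136 137 138 113  88  83  70  68  78 125 139 138 137 138 137 137]
 [137 137 137 137 137 110  86  83  68  69  86 126 138 137 136 137 137 137]
 [127 134 138 138 138 106  84  82  65  73  91 127 138 138 137 137 137 137]
 [123 126 134 138 132 100  82  79  65  75 107 132 138 138 138 137 137 137]
 [123 124 132 137 129  98  83  77  65  76 113 133 137 137 137 137 136 137]
 [123 122 126 128 117  93  84  75  67  77 112 132 136 137 137 137 136 137]
 [ 97 115 123 122 105  87  83  77  78  96 124 135 137 136 137 137 137 137]
 [ 78  91  96 115 106  89  83  82  94 121 135 137 
[... 2446 characters left out ...]
 192 210 214 214 213 211 209 206 197 189 198 205 181 155 176 185]
 [189 189 180 193 207 214 215 215 215 214 213 210 208 199 175 167 186 184]
 [183 189 169 166 192 209 213 213 214 215 212 204 193 176 170 182 188 181]
 [163 181 183 175 183 193 195 200 207 210 198 177 169 170 183 187 179 175]
 [148 159 182 188 180 172 163 169 184 192 179 163 171 187 190 177 171 174]
 [158 146 159 181 194 187 174 170 175 181 183 187 194 191 178 170 174 176]]
exp tip px [439.93243601 212.38469257] exp slot px [438.63072734 219.79381031] [425.92549777 319.93516252]
[ 0.4331934  -0.19265252  0.0968    ]
[ 0.43188894 -0.18979661  0.0968    ]
[ 0.4345563  -0.19174054  0.078     ]
[ 0.43528118 -0.19331662  0.078     ]
```

Comparing silhouettes, the tip is at about (0.434, -0.194) and the slot at (0.437, -0.193) in the same camera frame. I'll shift by (+2.8, +1.1) mm, go down to just above the mouth and look again.

Request:
servo_tool([
  [[0.28,0.11,0,0,0.5],[0,0,-0.8,0,0.5],[0,0,-0.7,0,0.5],[0,0,0,0,0.5],[0,0,0,0,0.5]],
])

```text
clock: 5.35
position: [0.4392, -0.1908, 0.1299]
ee_rot: [0.767, 0.642, -0.0, -0.001]
contact_force: [-0.2, 0.5, -0.4]
gripper_width: 0.0088
finger_force: 79.7
```

```bash
python3 - <<'E'
from h import *
x=status.sense();print(x["position"],x["contact_force"],x["ft_torque"])
s=shot("side","side4.png")
cv2.imwrite("pics/crop4.png",cv2.resize(s[185:235,410:470],None,fx=10,fy=10,interpolation=cv2.INTER_CUBIC))
E
```

```text
[ 0.4392371  -0.19082476  0.12991211] [-0.15146001  0.51154782 -0.41350722] [-0.00016654 -0.01386403  0.03264297]
```

View pics/crop4.png

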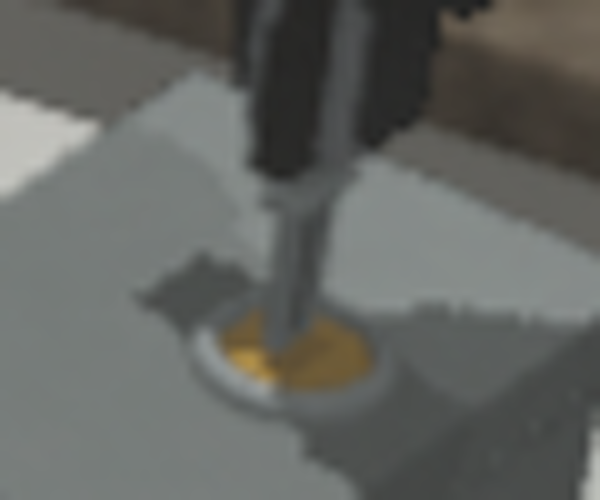

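The tip is now right over the slot. Tip centre is at crop (289,345), full (438.5,219), and the slot is at (438.8,219.8). I'll lower it gently and feel for contact.

Request:
servo_tool([
  [[0,0,-0.2,0,0.5],[0,0,-0.2,0,0.5],[0,0,-0.2,0,0.5],[0,0,0,0,0.5]],
])

```text
clock: 5.73
position: [0.4397, -0.1919, 0.1249]
ee_rot: [0.767, 0.642, -0.001, 0.0]
contact_force: [-0.5, -1.1, -0.2]
gripper_width: 0.0087
finger_force: 79.9
```

Request:
servo_tool([
  [[0,0,-0.2,0,0.5],[0,0,-0.2,0,0.5],[0,0,0,0,0.5]],
])

```text
clock: 5.98
position: [0.4394, -0.1922, 0.1208]
ee_rot: [0.767, 0.642, -0.001, 0.0]
contact_force: [-2.0, -2.4, 0.9]
gripper_width: 0.0088
finger_force: 80.1
```

It entered the keyway, and the wall is pushing it slightly towards -y. I'll ease that way and continue down to the first pin.

Request:
servo_tool([
  [[-0.03,-0.1,0,0,0.5],[0,0,-0.2,0,0.5],[0,0,-0.2,0,0.5],[0,0,0,0,0.5]],
])

```text
clock: 6.32
position: [0.4393, -0.1925, 0.1163]
ee_rot: [0.767, 0.642, -0.0, -0.0]
contact_force: [-1.3, -2.4, -0.3]
gripper_width: 0.0087
finger_force: 80.0
```

Request:
servo_tool([
  [[0,0,-0.2,0,0.5],[0,0,-0.2,0,0.5],[0,0,0,0,0.5]],
])

```text
clock: 6.57
position: [0.4396, -0.1926, 0.1151]
ee_rot: [0.767, 0.642, -0.0, 0.001]
contact_force: [-4.4, 0.1, 11.5]
gripper_width: 0.0089
finger_force: 81.6
```

The first pin caught at 11 mm depth with about 11 N. I'll ease off, lean to -y and press.

Request:
servo_tool([
  [[-0.06,0,0.25,0,0.5],[-0.05,-0.25,0,0,0.5],[0,0,0,0,0.5],[0,0,-0.25,0,0.5],[0,0,-0.1,0,0.5]],
])

```text
clock: 6.98
position: [0.4388, -0.1951, 0.1117]
ee_rot: [0.767, 0.642, 0.0, 0.0]
contact_force: [0.0, -1.2, 1.9]
gripper_width: 0.0087
finger_force: 80.1
```

Request:
servo_tool([
  [[0,0,0,0,0.5],[0,0,0,0,0.5]],
])

```text
clock: 7.15
position: [0.4386, -0.1951, 0.1113]
ee_rot: [0.767, 0.642, 0.0, 0.0]
contact_force: [1.1, -2.2, -0.5]
gripper_width: 0.0087
finger_force: 79.6
```

Past the first pin at 15 mm depth. Next I'll lean to +y and press past the second.

Request:
servo_tool([
  [[0.05,0.3,0,0,0.5],[0,0.1,0,0,0.5],[0,0,-0.2,0,0.5],[0,0,-0.2,0,0.5],[0,0,-0.1,0,0.5]],
])

```text
clock: 7.57
position: [0.4392, -0.1922, 0.1077]
ee_rot: [0.767, 0.642, -0.001, 0.002]
contact_force: [-1.1, -5.5, 3.6]
gripper_width: 0.0089
finger_force: 80.4
```

Request:
servo_tool([
  [[0,0,-0.2,0,0.5],[0,0,-0.1,0,0.5],[0,0,0,0,0.5]],
])

```text
clock: 7.82
position: [0.4392, -0.1922, 0.105]
ee_rot: [0.767, 0.642, -0.001, 0.002]
contact_force: [-1.8, -5.2, 2.8]
gripper_width: 0.0088
finger_force: 80.6
```

Request:
servo_tool([
  [[0,0,-0.2,0,0.5],[0,0,-0.2,0,0.5],[0,0,0,0,0.5]],
])

```text
clock: 8.07
position: [0.4393, -0.1922, 0.1014]
ee_rot: [0.767, 0.642, -0.001, 0.002]
contact_force: [-1.4, -5.3, 3.7]
gripper_width: 0.0088
finger_force: 80.4
```

Request:
servo_tool([
  [[0,0,-0.2,0,0.5],[0,0,0,0,0.5]],
])

```text
clock: 8.23
position: [0.4392, -0.1923, 0.0992]
ee_rot: [0.767, 0.642, -0.001, 0.002]
contact_force: [-0.6, -5.5, 3.0]
gripper_width: 0.0089
finger_force: 80.3
```

Both pins are passed, at 27 mm depth. I'll re-centre and press home.

Request:
servo_tool([
  [[-0.03,-0.2,0,0,0.5],[0,0,-0.2,0,0.5],[0,0,-0.2,0,0.5],[0,0,-0.2,0,0.5],[0,0,-0.2,0,0.5]],
])

```text
clock: 8.65
position: [0.4393, -0.1928, 0.0921]
ee_rot: [0.767, 0.642, 0.001, 0.001]
contact_force: [-4.2, 1.1, 22.8]
gripper_width: 0.0086
finger_force: 83.3
```

Request:
servo_tool([
  [[0,0,-0.1,0,0.5],[0,0,0,0,0.5],[0,0,0,0,0.5]],
])

```text
clock: 8.9
position: [0.4393, -0.1928, 0.0921]
ee_rot: [0.767, 0.642, 0.001, 0.001]
contact_force: [-4.0, 1.7, 17.1]
gripper_width: 0.0085
finger_force: 82.8
```

Home: TCP z is 0.0921 against 0.0924 expected for a seated shoulder, with 17 N down. I'll ease the push to a light one and start turning clockwise, correcting sideways force as I go.

Request:
servo_tool([
  [[-0.06,0,0.15,0,0.5],[0,0,0,0,0.5],[0,0,0,-0.1,0.5],[0,0,0,-0.1,0.5],[0,0,0,-0.1,0.5]],
], squeeze=100)

```text
clock: 9.32
position: [0.4393, -0.193, 0.0923]
ee_rot: [0.855, 0.518, 0.001, 0.001]
contact_force: [-0.2, -1.2, 9.9]
gripper_width: 0.0084
finger_force: 98.6
```

```bash
python3 - <<'E'
from h import *
x=status.sense();print(x["position"],x["contact_force"],x["ft_torque"],x["joint_pos"][5])
s=shot("side","side5.png")
cv2.imwrite("pics/crop5.png",cv2.resize(s[175:255,400:480],None,fx=7,fy=7,interpolation=cv2.INTER_CUBIC))
E
```

```text
[ 0.4393211  -0.1930401   0.09227576] [-0.2324092  -1.19191518  9.91701802] [-0.18216699  0.18663823  0.04956484] 1.4974763950181504
```

View pics/crop5.png

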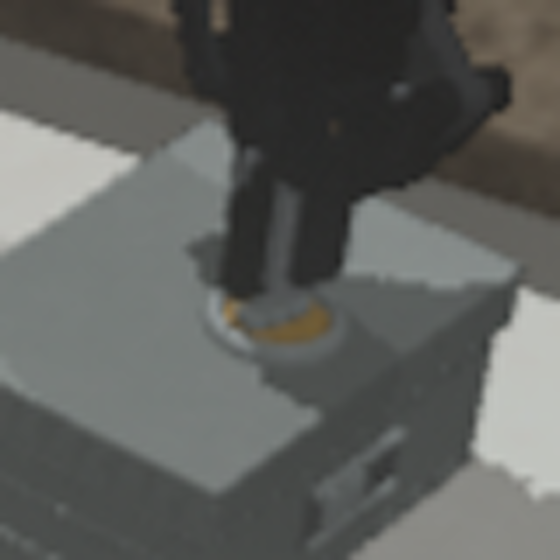

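The crop shows the shoulder sitting on the brass plug at (278,308), so the key is home. It has begun to turn and the sideways forces are tiny. I'll continue.

Request:
servo_tool([
  [[0,0,0,-0.1,0.5],[0,0,0,-0.1,0.5],[0,0,0,-0.1,0.5],[0,0,0,-0.1,0.5],[0,0,0,0,0.5]],
])

```text
clock: 9.78
position: [0.4395, -0.1935, 0.0923]
ee_rot: [0.941, 0.339, 0.001, 0.001]
contact_force: [-0.1, -1.8, 9.9]
gripper_width: 0.0084
finger_force: 98.5
```

Request:
servo_tool([
  [[0,-0.03,0,-0.1,0.5],[0,0,0,-0.1,0.5],[0,0,0,-0.1,0.5],[0,0,0,-0.1,0.5],[0,0,0,0,0.5]],
])

```text
clock: 10.2
position: [0.4393, -0.1936, 0.0923]
ee_rot: [0.989, 0.145, 0.002, 0.001]
contact_force: [-0.5, -1.0, 9.9]
gripper_width: 0.0088
finger_force: 98.5
```

```bash
python3 - <<'E'
from h import *
x=status.sense();q=x["ee_rot"];print(x["contact_force"],x["ft_torque"],x["joint_pos"][5],np.arctan2(2*q[1]**2-1,2*q[0]*q[1]))
E
```

```text
[-0.51765722 -1.01773992  9.85126753] [-0.29889913  0.23548818  0.07269837] 2.2954050219314563 -1.2798346185908176
```

Request:
servo_tool([
  [[0,0,0,-0.1,0.5],[0,0,0,-0.1,0.5],[0,0,0,-0.1,0.5],[0,0,0,-0.1,0.5],[0,0,0,-0.08,0.5]],
])

```text
clock: 10.62
position: [0.4393, -0.1936, 0.0923]
ee_rot: [0.995, -0.095, 0.002, 0.001]
contact_force: [-0.9, -1.4, 10.0]
gripper_width: 0.0085
finger_force: 98.5
```

Request:
servo_tool([
  [[0,0,0,0,0.5],[0,0,0,0,0.5],[0,0,0,0,0.5]],
])

```text
clock: 10.87
position: [0.4393, -0.1936, 0.0923]
ee_rot: [0.996, -0.093, 0.002, 0.001]
contact_force: [-1.0, -0.9, 10.7]
gripper_width: 0.0082
finger_force: 98.5
```

```bash
python3 - <<'E'
from h import *
x=status.sense();q=x["ee_rot"];print(x["contact_force"],x["ft_torque"],x["joint_pos"][5],np.arctan2(2*q[1]**2-1,2*q[0]*q[1]))
s=shot("side","side6.png");f=lambda s:cv2.resize(s[175:255,400:480],None,fx=4.9,fy=4.9,interpolation=cv2.INTER_CUBIC)
cv2.imwrite("pics/crop6.png",np.hstack([f(cv2.imread("pics/side5.png")),f(s)]))
E
```

```text
[-1.03977977 -0.88230547 10.7069168 ] [-0.28743944  0.16358617  0.06992797] 2.7720226271484854 -1.756468638661862
```

View pics/crop6.png

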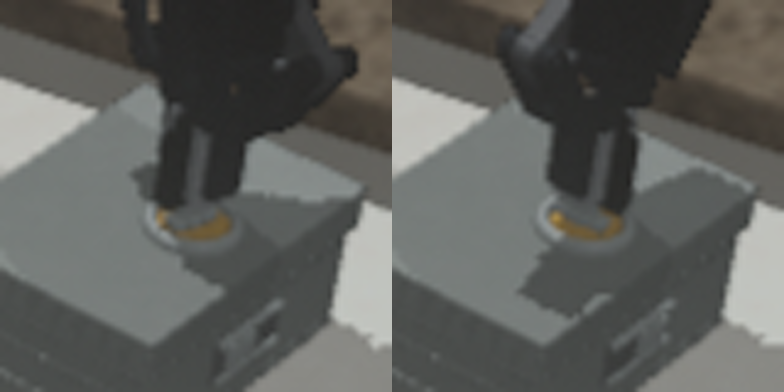

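The right crop shows the key seated and turned 1.58 rad. The latch bolt has slid over in its guide: the gap moved from (265,325) to (620,350). I'll hand in.

```bash
python3 -c "
from workcell import order
print(order.finish_job())"
```

```text
the job is handed in; nothing more can be done
None
```

I handed the job in at about 11 s with the rectangular-headed key fully home, turned about 1.58 rad clockwise and still gripped, and the latch bolt visibly moved over; the round-headed key and bystanders weren't touched on the way, and the final verdict wasn't reported back.

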